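Blank off the test port and open the valve

TASK

Take the small brass blanking cap with the blue wing and fit it to the port of the test stand: lugs in at the white marks, push it fully down against the spring, turn it clockwise (seen from above) to the red marks until it stops, and let it spring up into its lock. Only once it is locked, swing the yellow valve lever fully clockwise to open the valve. Leave the other fittings, the jar and the wrench where they are, and let go of everything.

Things in the scene. Friction and masses are not known exactly. Their poses are not given: they have to be found in the camera images.
- cap: Small brass bayonet cap, blue wing, 0.14 kg, upright, any yaw. Origin: centre of underside; x along wing and lugs (half turn equivalent). Heights from the underside: spigot dia 28 mm with 2 mm chamfered foot, 0 to 18.5; two lugs along x, 43 mm over tips, 9 mm wide, 3 to 9; flange dia 48 mm, 18.5 to 23.5; wing to grip 50 (x) by 12 mm (y), 23.5 to 51.5.
- stand: Fixed test stand, grey base plate 120 mm (x) by 240 mm (y from -65 to 175), 12 mm thick. Origin: on the table under the port's axis; x through the port's two entry notches (white marks); y along the brass pipe to the valve. A black 88 mm square lies round the port 14 mm below its mouth; a gauge 42 mm high stands at x 65, y 50.
- port_mouth (a point): Centre of the port's mouth, level with its brass rim, 70 mm above the table; axes as the stand's. Rim dia 60 mm, bore 31 mm, two notches along x 13 mm wide reaching 25 mm from the axis. Pushed fully down, the cap's flange bears on the rim (underside 18.5 mm below mouth). Locked, it has sprung up: underside 13 mm below the mouth, 5.5 mm gap under the flange.
- pad (a joint): Travel in m of the sprung pad in the port; 0 is up, its top 8 mm below the mouth, grows as pushed down (12 mm at most). Pushes up with 3.5 N at 0, about 7 N fully down. A cap merely set in rests on it unlocked, underside 8 mm below the mouth.
- lock_mark: Two red marks on rim and black square. Origin as the stand's; x (either way) is where the wing points when locked: the stand's x turned 70 deg (1.22 rad) clockwise from above. The cap turns only that way, and only with its underside over 16 mm below the mouth; at the marks are pockets it springs up into, with a hard stop about 7 deg further.
- valve_lever (a joint): Angle of the yellow valve lever in rad: 0 closed (points along the stand's -x), 1.57 fully open (along the stand's +y, in line with the pipe, away from the port). Grows clockwise seen from above; hard stops at both ends; starts at 0 to 0.22. Stays where left; friction about 0.12 N m.
- lever_grip (a point): Middle of the lever's yellow sleeve, 72 mm above the table, 77 mm from the lever's axis. Sleeve 68 mm long, 16 mm wide, 16 mm high; at least 15 mm of free air beneath it. Its x axis points along the lever towards its axis.
- valve_axis (a point): Point on the vertical axis of the valve lever at the height of its sleeve: in the stand's frame x 0, y 100, z 72 mm.
- cap_red: Bystander: larger cap with a red wing, flange diameter 62 mm, 52 mm high; does not fit the port. Origin: centre of its underside.
- skin_fitting: Bystander: square brass flange, 60 mm, with a pipe stub and black plug, 50 mm high. Origin: centre of its underside.
- tee: Bystander: brass tee, lying flat, 74 mm by 57 mm, 32 mm high. Origin: on the table under the middle of the run.
- paste_jar: Bystander: jar with a green lid, diameter 60 mm, 70 mm high. Origin: centre of its underside.
- wrench: Bystander: steel wrench, 180 mm, lying flat. Origin: under its middle.

How it is judged:
By the outcome, as a careful person would: the job done as asked, in the order asked, and still so for the second after the job is handed in, with the robot touching nothing.
It also fails if it takes over 59 s, if anything falls off the work surface, if the arm or the gripper's body presses on something with over 40 N, if the wrist force passes 120 N, or if a joint passes its speed limit or range.

ROBOT

A 6-joint arm with a two-finger parallel gripper is mounted at the origin on the work surface. World frame = base frame: x ahead of the robot, y to its left, z up, the work surface at z = 0. Lengths are in m, angles in rad, forces in N, time in s.
With the tool pointing down it reaches from about 0.275 to 0.875 m from the base axis. Payload 12.5 kg.
Tool frame: the origin (TCP) lies at the very end of the fingers, on their centre line; the grasp point (between the pads) lies 19 mm behind it; z points along the fingers, y is the line along which they close (so a half turn about z gives the same grasp; the last joint's range is limited). The gripper opens to 85 mm and grips with 20 to 120 N. Pads are 22 mm wide; open, the fingers measure 114 mm over their backs; the gripper's body (76 mm by 85 mm) begins 54 mm behind the grasp point. The pads swing forward as they close: fully open they stand 13 mm farther back than shut.
Start: joints at [-1.372, 0.351, 1.652, -0, 1.139, -0.085], TCP at [0.154, -0.528, 0.231] pointing down, gripper open.
Joint ranges: [-2.75, 2.75], [-0.79, 2.1], [0.01, 2.65], [-1.57, 4.71], [0.07, 3.14], [-2.87, 2.87]. Speed limits (rad/s): [2.22, 2.22, 2.79, 3.14, 3.14, 3.14].

INTERFACE

Orientations are given as a 3x3 rotation matrix whose columns are the frame's x, y, z axes.
In Python, from bench import manip gives the robot as it stands. Calls block until the motion is done:
- manip.move_ptp(position, orientation): joint-space move of the TCP to a pose.
- manip.move_l(position, attitude=None, max_speed=0.15): straight line of the TCP; attitude=None keeps the orientation; max_speed is the mean speed in m/s.
- manip.move_j(angles): joint-space move.
- manip.set_gripper(opening, effort=None): opening from 0.0 (shut) to 1.0 (fully open); effort is the grip in N (None keeps the last); returns when the fingers have stopped.
- manip.dwell(seconds).
- manip.inverse_kinematics(position, orientation): joint angles nearest the present ones, or None.
- manip.grab_frame(name): name is "scene" or "top" or "wrist"; returns (picture, depth): 400x640x3 uint8, red, green, blue; 400x640 float32, m along the optical axis (not along the pixel's ray), 0 where there is no reading.
- manip.get_calibration(name): a dict with "camera_matrix" (3x3 intrinsics, pixels), "R" (3x3) and "t" (3): a world point X has camera coordinates R X + t. Camera axes: x right, y down, z forward; pixel columns grow to the right and rows downward; lengths in m; the calibration is good to about 2 mm. A picture is of the moment at which its call begins: read the wrist's pose just before it. get_calibration takes no time and is no camera call; for the wrist camera it gives the pose at the moment of the call.
A pose or a line that the arm cannot do raises manip.Unreachable and nothing moves.
- manip.sign_off(): hands the job in; it is judged then, once.
Trained networks look in the newest picture that a camera, given by its name, has taken for a name from the list of things; names that differ only in an ending like _2 or _b are one class to them, and where a whole thing is asked for, a point or a joint stands for the part that bears it (a point fixed in the world has none). Each returns a list of dicts, best first, with "confidence" (0 to 1); they miss things now and then, are a little off and sometimes report something else, mostly with a low value. They report only what shows in the picture. A call takes as long as a camera call.
- manip.look_for(camera, name): "at" ([x, y, z] in m, in world coordinates, good to about 4 mm: the middle of the surface that is visible of it).
Readings, each from a call of its own:
- manip.current_time(): time.
- manip.current_qpos(): joint angles.
- manip.current_joint_vel(): joint speeds.
- manip.current_joint_torque(): joint torques, N m.
- manip.current_ee_pos(): TCP position.
- manip.current_tcp_rot(): TCP orientation.
- manip.current_force(): force on the tool from outside, world axes, zero at the start.
- manip.current_ft_torque(): the same for the moment, N m.
- manip.current_grip_width(): opening from 0.0 (shut) to 1.0 (fully open).
- manip.current_grip_force(): force on a finger pad.
Only numpy, scipy, OpenCV 4.12 (cv2) and the standard library are available. Lean on these libraries where they do the work, as an engineer would, in place of code of your own. Each camera call takes 0.05 s, during which the arm holds its last target. There are 200 camera calls.

## Working session

There is one attempt and no reset: what is moved stays moved. The work goes in short steps, each a Python script; the robot and the scene stay as the last script left them, time stands still between calls to the robot, and variables do not carry over. Pictures are saved under pics/ and viewed, at most 10 in all, crops included, and the job is handed in when it is done.

```bash
mkdir -p pics; cat > h.py <<'E'
import numpy as np, cv2
from bench import manip
def grab(n,tag):
    c=manip.get_calibration(n); p,d=manip.grab_frame(n)
    cv2.imwrite(f'pics/{tag}.png',p[:,:,::-1]); np.savez(f'{tag}.npz',p=p,d=d,K=c['camera_matrix'],R=c['R'],t=c['t'])
    return p,d,c
def cloud(d,c):
    K=np.array(c['camera_matrix']);v,u=np.mgrid[:d.shape[0],:d.shape[1]]
    P=np.stack([(u-K[0,2])/K[0,0]*d,(v-K[1,2])/K[1,1]*d,d],-1)
    return (P-np.array(c['t']).ravel())@np.array(c['R'])
def down(yaw): # tool z down, tool y axis (closing) along yaw
    y=np.array([np.cos(yaw),np.sin(yaw),0]);z=np.array([0,0,-1.]);return np.column_stack([np.cross(y,z),y,z])
E
python3 - <<'E'
from h import *
for n in ['top','scene']:
    p,d,c=grab(n,n+'0')
    for k in ['cap','stand','cap_red','valve_lever','tee','paste_jar','wrench','skin_fitting']:
        print(n,k,[(np.round(r['at'],3).tolist(),round(r['confidence'],2)) for r in manip.look_for(n,k)[:2]])
print(manip.current_time())
E
```

```text
top cap [([0.455, -0.196, 0.02], 0.7)]
top stand [([0.551, 0.008, 0.037], 0.79), ([0.455, -0.195, 0.022], 0.18)]
top cap_red [([0.439, -0.339, 0.023], 0.71)]
top valve_lever [([0.49, 0.033, 0.076], 0.74)]
top tee [([0.42, 0.3, 0.029], 0.93), ([0.549, 0.36, 0.074], 0.46)]
top paste_jar [([0.55, 0.359, 0.069], 0.58)]
top wrench [([0.607, 0.301, 0.01], 0.89)]
top skin_fitting []
scene cap [([0.461, -0.186, 0.022], 0.64)]
scene stand [([0.572, 0.029, 0.031], 0.79)]
scene cap_red [([0.446, -0.33, 0.026], 0.91)]
scene valve_lever [([0.497, 0.04, 0.074], 0.81)]
scene tee [([0.426, 0.305, 0.027], 0.97)]
scene paste_jar [([0.573, 0.384, 0.057], 0.56)]
scene wrench [([0.613, 0.305, 0.008], 0.61)]
scene skin_fitting [([0.572, -0.258, 0.009], 0.73)]
0.9
```

View pics/top0.png

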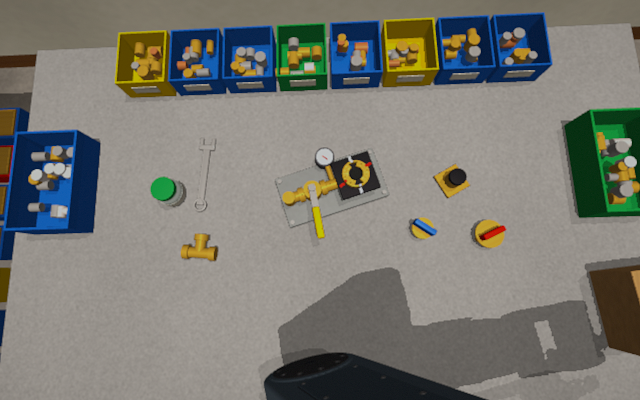

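View pics/scene0.png

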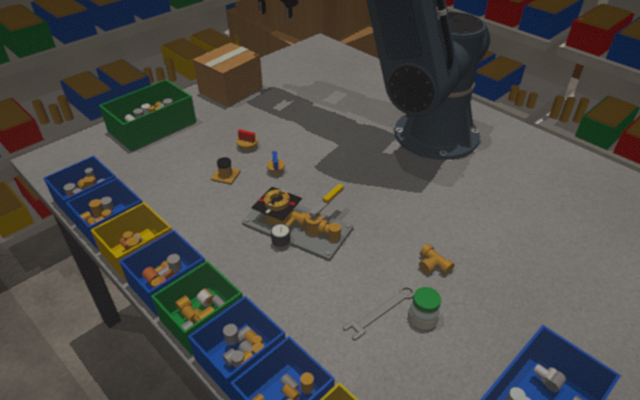

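The top picture shows the blue-winged cap at about px (424,228), the port at (357,174), the yellow lever at (318,222), and the gauge at (325,157). The red cap is at (490,234). Next I'll take close wrist views.

```bash
python3 - <<'E'
from h import *
R=manip.current_tcp_rot();print(np.round(R,2).tolist())
c=manip.get_calibration('wrist');Rc=np.array(c['R']);C=-Rc.T@np.array(c['t']).ravel()
print('cam rel tcp',C-manip.current_ee_pos(),'fwd',Rc[2])
manip.move_ptp([0.5,-0.1,0.33],down(np.pi/2))
p,d,c=grab('wrist','w1')
for k in ['cap','stand','valve_lever']:print(k,[(np.round(r['at'],3).tolist(),round(r['confidence'],2)) for r in manip.look_for('wrist',k)[:2]])
c=manip.get_calibration('wrist');Rc=np.array(c['R']);C=-Rc.T@np.array(c['t']).ravel()
print('cam rel tcp',C-manip.current_ee_pos(),'fwd',Rc[2])
print(manip.current_time(),np.round(manip.current_qpos(),2))
E
```

```text
[[0.96, 0.28, -0.0], [0.28, -0.96, -0.0], [-0.0, 0.0, -1.0]]
cam rel tcp [0.06770734 0.02008506 0.14193112] fwd [-0.26593286 -0.07813259 -0.96081997]
cap [([0.454, -0.197, 0.023], 0.67)]
stand [([0.543, 0.003, 0.042], 0.67)]
valve_lever [([0.489, 0.029, 0.082], 0.84)]
cam rel tcp [-0.07031696  0.00042041  0.14196069] fwd [ 0.2778117  -0.00114735 -0.96063487]
3.1167 [-0.29  0.19  1.62 -0.    1.33 -1.86]
```

View pics/w1.png

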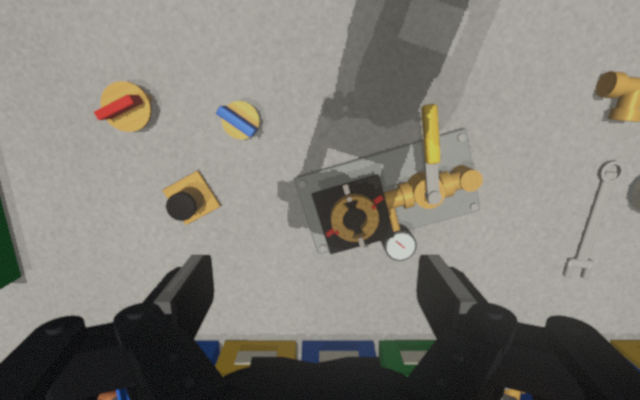

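The wrist view shows the cap at about (240,120), the port at (355,218), white marks at (346,191)/(362,243), red marks at (378,200)/(332,233), the lever at (431,135) and its axis at (431,190). Now I'll measure these metrically.

```bash
cat > meas.py <<'E'
from h import *
from scipy.optimize import least_squares
def load(tag):
    z=np.load(tag+'.npz');return z['p'],z['d'],dict(camera_matrix=z['K'],R=z['R'],t=z['t'])
def fitc(X,r=None):
    f=lambda q:np.hypot(X[:,0]-q[0],X[:,1]-q[1])-q[2]
    return least_squares(f,[*X.mean(0)[:2],.03],loss='soft_l1',f_scale=.001).x
def axis(X):
    r=cv2.minAreaRect((X[:,:2]*1000).astype(np.float32));b=cv2.boxPoints(r)
    e=[b[1]-b[0],b[2]-b[1]];l=max(e,key=np.linalg.norm);a=np.arctan2(l[1],l[0])
    return np.array(r[0])/1000,sorted(r[1]),np.degrees(a)
def measure(tag,port=(.56,-.06)):
    p,d,c=load(tag);W=cloud(d,c);hsv=cv2.cvtColor(p,cv2.COLOR_RGB2HSV).astype(int);H,S,V=[hsv[...,i] for i in range(3)]
    near=lambda x,y,r:np.hypot(W[...,0]-x,W[...,1]-y)<r
    ok=d>0
    m=ok&near(.455,-.196,.05)&(H>100)&(H<130)&(S>110)&(W[...,2]>.044)
    if m.sum()>20: print('wing',m.sum(),axis(W[m]),'z',np.median(W[m][:,2]))
    m=ok&near(.455,-.196,.045)&(W[...,2]>.018)&(W[...,2]<.028)&(H<35)
    if m.sum()>20: print('flange',m.sum(),axis(W[m]))
    m=ok&near(*port,.05)&(W[...,2]>.064)&(W[...,2]<.076)
    print('rim',m.sum(),axis(W[m]),'z',np.median(W[m][:,2]))
    u8=m.astype(np.uint8); e=m&(cv2.erode(u8,np.ones((3,3)))==0); q=W[m][:,:2].mean(0)
    rr=np.hypot(W[...,0]-q[0],W[...,1]-q[1]); E=W[e&(rr>.026)]; q=fitc(E);print('rim outer',q)
    rr=np.hypot(W[...,0]-q[0],W[...,1]-q[1]);z=W[...,2]
    wm=ok&near(q[0],q[1],.05)&(z>.05)&(S<50)&(V>130);rm=ok&near(q[0],q[1],.05)&(z>.05)&((H<8)|(H>172))&(S>120)
    for n,mm in(('white',wm),('red',rm)):
        if mm.sum()>6:
            dx=W[mm][:,:2]-q[:2];a=np.angle(np.mean(((dx[:,0]+1j*dx[:,1])/np.hypot(*dx.T))**2))/2;print(n,mm.sum(),np.degrees(a))
    m=ok&near(q[0],q[1],.07)&(V<60)&(z>.05)&(z<.062);print('black',m.sum(),axis(W[m]))
    # grey base plate
    m=ok&near(q[0],q[1],.2)&(z>.009)&(z<.016)
    if m.sum()>50:
        print('plate',m.sum(),axis(W[m]))
    m=ok&near(q[0],q[1],.2)&(H>20)&(H<35)&(S>200)&(z>.072)
    print('sleeve',m.sum(),axis(W[m]),'z',np.median(W[m][:,2]))
E
python3 - <<'E'
from meas import *
measure('w1')
p,d,c=load('w1')
cv2.imwrite('pics/w1c.png',cv2.resize(p[80:270,200:480,::-1],None,fx=2.8,fy=2.8,interpolation=cv2.INTER_CUBIC))
E
```

```text
wing 402 (array([ 0.46359991, -0.18581743]), [14.237722396850586, 72.92219543457031], np.float32(49.535923)) z 0.05069915938088444
flange 665 (array([ 0.45438226, -0.19691388]), [45.247314453125, 47.04781723022461], np.float32(-47.377296))
rim 1142 (array([ 0.57286108, -0.05184071]), [58.79582977294922, 59.02818298339844], np.float32(79.90711)) z 0.06912876522558167
rim outer [ 0.57239645 -0.05209405  0.02887612]
white 76 16.427783709668063
red 146 -54.134819509754095
black 2277 (array([ 0.57247382, -0.05180214]), [85.38597869873047, 86.00521850585938], np.float32(16.238657))
plate 6690 (array([ 0.57580743, -0.06073581]), [130.84934997558594, 370.33673095703125], np.float32(-75.34114))
sleeve 2 (array([ 0.49188959, -0.10068025]), [0.0, 119.66376495361328], np.float32(-90.37091)) z 0.4114540123540651
```

View pics/w1c.png

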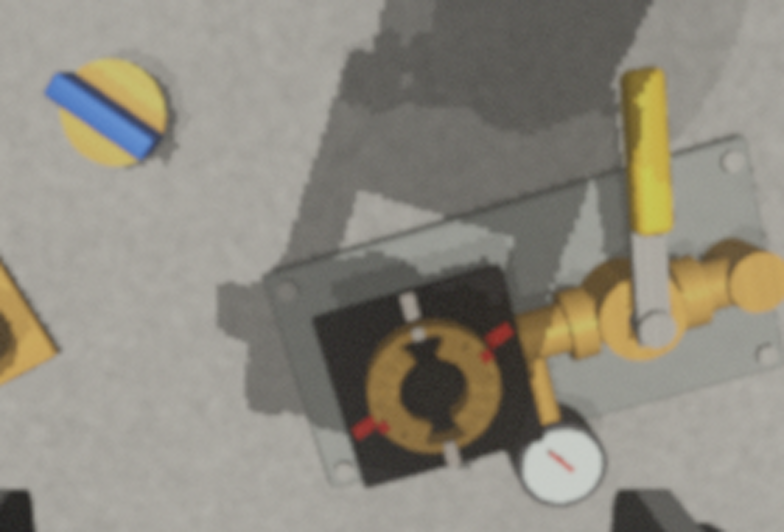

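White marks give a stand yaw of about 16.3°, and the red marks sit at -54° (= 16.3-70). Rim, black square and heights all agree. I'll refine the cap from the pre-grasp pose.

```bash
cat > capm.py <<'E'
from meas import *
def capmeas(tag,guess=(.4545,-.1965)):
    p,d,c=load(tag);W=cloud(d,c);hsv=cv2.cvtColor(p,cv2.COLOR_RGB2HSV).astype(int);H,S=hsv[...,0],hsv[...,1]
    n=np.hypot(W[...,0]-guess[0],W[...,1]-guess[1])<.034
    m=(d>0)&n&(H>95)&(H<130)&(S>110)&(W[...,2]>.046)&(W[...,2]<.058)
    m=cv2.morphologyEx(m.astype(np.uint8),cv2.MORPH_OPEN,np.ones((3,3)))>0
    X=W[m][:,:2];e=np.linalg.eigh(np.cov(X.T))[1][:,1];yaw=np.degrees(np.arctan2(e[1],e[0]))
    r=axis(W[m]);print('wing',m.sum(),'mean',X.mean(0),'pca',yaw,r)
    m=(d>0)&n&(W[...,2]>.020)&(W[...,2]<.027)&(H<35)&(S>80)
    q=fitc(W[m&(cv2.erode(m.astype(np.uint8),np.ones((3,3)))==0)&(np.hypot(W[...,0]-guess[0],W[...,1]-guess[1])>.02)]);print('flange',m.sum(),q)
    return r[0],yaw,q
E
python3 - <<'E'
from capm import *
c0,y,q=capmeas('w1');y=y%180
yaw=np.radians(y-90)
manip.move_ptp([*q[:2],0.20],down(yaw))
grab('wrist','w2');capmeas('w2')
print(manip.current_time(),np.round(manip.current_qpos(),2),manip.current_ee_pos())
E
```

```text
wing 378 mean [ 0.45477872 -0.19544618] pca 54.5986830807567 (array([ 0.4552308 , -0.19526556]), [11.036748886108398, 47.699302673339844], np.float32(54.8832))
flange 611 [ 0.45543497 -0.19595794  0.02274635]
wing 610 mean [ 0.45655444 -0.19502448] pca 54.659242961094684 (array([ 0.45622586, -0.19558315]), [8.932025909423828, 49.33724594116211], np.float32(54.49982))
flange 1205 [ 0.45565204 -0.19581231  0.02300219]
4.8917 [-0.5   0.29  1.82  0.    1.03  0.12] [ 0.45560695 -0.19590789  0.20019583]
```

View pics/w2.png

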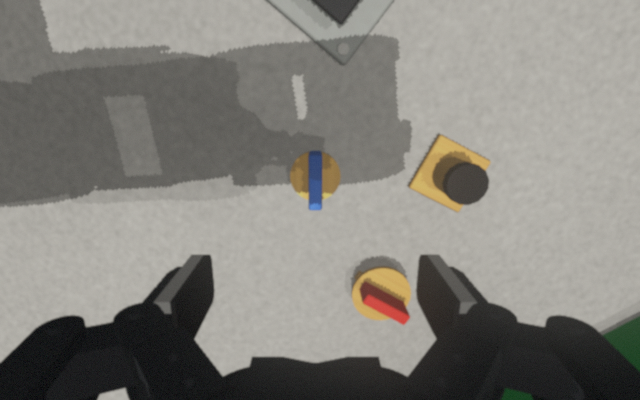

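The view shows the cap centred at (315,178), with the wing lined up between the fingers at (180,290)/(450,290). Grasping it now, then I'll look at the port from the insertion yaw.

```bash
python3 - <<'E'
from capm import *
yaw=np.radians(54.6-90);cx=[.4557,-.1956]
manip.move_l([*cx,0.0265],down(yaw),max_speed=.12)
manip.set_gripper(0.0,effort=80)
print('grip',manip.current_grip_width()*85,manip.current_grip_force(),manip.current_ee_pos(),manip.current_force())
manip.move_l([*cx,0.17],max_speed=.15)
manip.move_ptp([.5724,-.0519,.20],down(np.radians(16.3-90)))
manip.dwell(.2)
print('f',manip.current_force(),manip.current_grip_width()*85)
grab('wrist','w3');measure('w3',(.5724,-.0519))
print(manip.current_time(),np.round(manip.current_qpos(),2),manip.current_ee_pos())
E
```

```text
grip 10.510848184156751 78.62190842628479 [ 0.45583454 -0.19566782  0.02673137] [-0.42757335  0.25580024  5.57194796]
f [-0.25181967  0.58732279 -1.52109209] 10.620857418459682
rim 2262 (array([ 0.57801569, -0.04907239]), [51.634334564208984, 59.11960983276367], np.float32(-72.76714)) z 0.06917799851290538
rim outer [ 0.57526011 -0.0502513   0.02883546]
white 337 5.73603233404239
red 313 -53.80884845326245
black 3505 (array([ 0.57289777, -0.04905349]), [81.7575912475586, 86.7767105102539], np.float32(16.052843))
plate 12738 (array([ 0.58726605, -0.05478889]), [142.54322814941406, 364.50262451171875], np.float32(-73.576294))
sleeve 0 (array([0., 0.]), [0.0, 0.0], np.float32(0.0)) z nan
9.4583 [-0.17  0.43  1.62 -0.    1.09  1.11] [ 0.57213146 -0.05255705  0.1999154 ]
  return _methods._mean(a, axis=axis, dtype=dtype,
  ret = ret.dtype.type(ret / rcount)
```

View pics/w3.png

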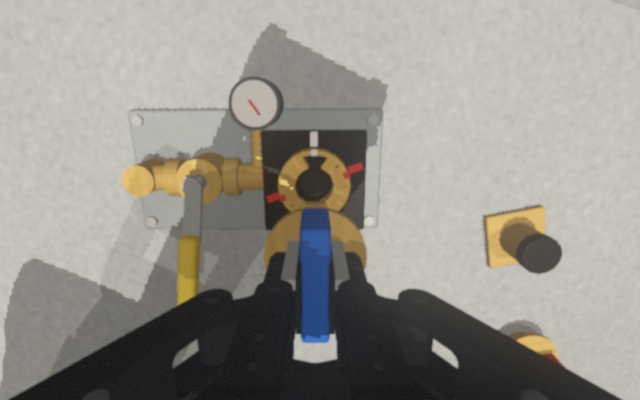

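The picture shows the cap held, with its flange arc at about (315,240), and the port at (314,180), whose lower rim is hidden by the flange. I'll refit both circles using only the unobstructed arcs.

```bash
cat > rel.py <<'E'
from meas import *
def arc(W,m,r,c0,ax,lo):
    e=m&(cv2.erode(m.astype(np.uint8),np.ones((3,3)))==0);X=W[e][:,:2];c=np.array(c0)
    for _ in range(8):
        dx=X-c;k=(abs(np.hypot(*dx.T)-r)<.004)&(dx@ax>lo)
        c=least_squares(lambda q:np.hypot(*(X[k]-q).T)-r,c,loss='soft_l1',f_scale=.0007).x
    return c,k.sum(),np.std(np.hypot(*(X[k]-c).T)-r)
if __name__=='__main__':
    p,d,c=load('w3');W=cloud(d,c);a=np.radians(16.3);ax=np.array([np.cos(a),np.sin(a)]);ay=np.array([-ax[1],ax[0]])
    tcp=np.array([.57213,-.05256]);z=W[...,2]
    n=np.hypot(W[...,0]-.5724,W[...,1]+.0519)<.05
    for r in(.0285,.0289,.0295,.030):
        q,k,s=arc(W,n&(z>.064)&(z<.076),r,(.5724,-.0519),ax,0.0);print('rim',r,q,k,s)
    H=cv2.cvtColor(p,cv2.COLOR_RGB2HSV)[...,0]
    for r in(.0225,.023,.024):
        q,k,s=arc(W,n&(z>.188)&(z<.203)&(H<35),r,tcp,ax,0.004);print('fl',r,q,k,s,'rel tcp along x,y',(q-tcp)@ax,(q-tcp)@ay)
    zz=z[n&(z>.188)&(z<.203)&(H<35)];print('flange z',np.median(zz))
E
python3 rel.py
```

```text
rim 0.0285 [ 0.57488332 -0.05039382] 174 0.001437618362561654
rim 0.0289 [ 0.57435122 -0.05055868] 179 0.0014560213532550912
rim 0.0295 [ 0.57355787 -0.05079348] 185 0.0014338138584471841
rim 0.03 [ 0.57291248 -0.05097487] 189 0.0013896276407017838
fl 0.0225 [ 0.57324493 -0.05203243] 245 0.0009226863922388128 rel tcp along x,y 0.001218191656721755 0.00019343997640109317
fl 0.023 [ 0.57267553 -0.05218181] 252 0.0009171303326668533 rel tcp along x,y 0.0006297480371221833 0.00020987443708922633
fl 0.024 [ 0.57151134 -0.0525465 ] 259 0.0009600721696848551 rel tcp along x,y -0.0005900017675732276 0.00018659742057449956
flange z 0.19575162024884735
```

```bash
python3 - <<'E'
from h import *
x=[.5727,-.0515]
manip.move_l([*x,.103],down(np.radians(16.3-90)),max_speed=.12)
manip.dwell(.15);f0=manip.current_force();print(f0,manip.current_ee_pos())
for z in np.arange(.098,.0779,-.0025):
    manip.move_l([*x,z],max_speed=.03);f=manip.current_force();t=manip.current_ft_torque()
    print(round(z,4),np.round(manip.current_ee_pos(),4),np.round(f,1),np.round(t,2))
    if f[2]-f0[2]>14: print('stop');break
print(manip.current_time())
E
```

```text
[-0.19515839  1.21894228 -1.39675795] [ 0.57309964 -0.05155467  0.10378562]
0.098 [ 0.5726 -0.0515  0.0978] [-0.1 -0.3 -1.5] [-0.04  0.04 -0.01]
0.0955 [ 0.5726 -0.0515  0.0953] [-0.4  0.2 -0.9] [ 0.02 -0.    0.01]
0.093 [ 0.5726 -0.0515  0.0928] [ 0.3  0.8 -0.6] [-0.01 -0.    0.03]
0.0905 [ 0.5726 -0.0515  0.0903] [-0.8 -0.4 -1.4] [ 0.01  0.01 -0.04]
0.088 [ 0.573  -0.0516  0.0882] [ 0.9 -0.3  2.7] [-0.08 -0.06 -0.01]
0.0855 [ 0.573  -0.0515  0.0856] [ 2.  -0.1  3.4] [-0.04 -0.21 -0.01]
0.083 [ 0.5729 -0.0516  0.083 ] [ 1.7 -0.6  4.1] [-0.03 -0.29 -0.01]
0.0805 [ 0.5729 -0.0516  0.0806] [ 1.2 -0.4  4.7] [ 0.03 -0.32 -0.01]
0.078 [ 0.5729 -0.0515  0.0783] [3.  1.1 4.8] [-0.01 -0.24 -0.01]
12.8833
```

The cap slid in and the spring is felt from TCP z 0.088, as expected. Now turn it clockwise with torque monitoring.

```bash
python3 - <<'E'
from h import *
x=[.5728,-.0516]
for a in [8,16,24,32,40,48,56,63,67,70,73,75,77]:
    manip.move_l([*x,.0782],down(np.radians(16.3-90-a)),max_speed=.03)
    f=manip.current_force();t=manip.current_ft_torque();R=manip.current_tcp_rot()
    print(a,'act',round((-73.7-np.degrees(np.arctan2(R[1,1],R[0,1])))%360,2),np.round(manip.current_ee_pos(),4),np.round(f,1),np.round(t,2),round(manip.current_grip_width()*85,2))
    if abs(t[2])>.6: print('stop');break
print(manip.current_time(),np.round(manip.current_qpos(),2))
E
```

```text
8 act 8.04 [ 0.5727 -0.0516  0.0783] [ 0.6 -0.4  6.1] [-0.   -0.1  -0.01] 10.81
16 act 16.04 [ 0.5726 -0.0516  0.0783] [0.  0.6 4.9] [ 0.   -0.02 -0.11] 10.4
24 act 24.04 [ 0.5726 -0.0516  0.0783] [ 0.5 -0.2  5.2] [ 0.    0.01 -0.05] 10.83
32 act 32.04 [ 0.5726 -0.0516  0.0783] [ 0.9 -0.2  6. ] [ 0.06  0.04 -0.06] 10.4
40 act 40.04 [ 0.5726 -0.0516  0.0783] [-0.2 -0.3  5. ] [0.04 0.01 0.03] 10.58
48 act 48.03 [ 0.5726 -0.0516  0.0783] [-0.6  0.4  5.8] [-0.05  0.   -0.06] 10.64
56 act 56.04 [ 0.5725 -0.0516  0.0783] [ 0.7 -0.3  5. ] [ 0.03 -0.02 -0.06] 10.19
63 act 63.04 [ 0.5726 -0.0515  0.0783] [-0.1  0.5  4.9] [ 0.05  0.02 -0.01] 10.59
67 act 67.03 [ 0.5726 -0.0516  0.0783] [-0.  -0.8  5.4] [ 0.04 -0.02 -0.01] 10.64
70 act 69.93 [ 0.5729 -0.0515  0.0783] [1.7 0.8 4.2] [ 0.28 -0.34  0.11] 10.56
73 act 72.85 [ 0.5733 -0.0514  0.0784] [5.3 3.2 3.2] [ 0.58 -0.84  0.2 ] 10.66
75 act 74.8 [ 0.5733 -0.0514  0.0784] [4.5 2.7 3.5] [ 0.58 -0.9   0.61] 10.65
stop
16.2 [-0.17  0.59  1.7   0.    0.85  2.42]
```

The hard stop was felt at about 75°. I'll ease back to the 70° marks, let it rise, and check the lock with a light pull.

```bash
python3 - <<'E'
from h import *
x=[.5728,-.0516]
def rep(n):
    print(n,np.round(manip.current_ee_pos(),4),np.round(manip.current_force(),1),np.round(manip.current_ft_torque(),2))
manip.move_l([*x,.0782],down(np.radians(16.3-90-70)),max_speed=.03);rep('back')
for z in [.080,.0815,.083,.0838,.0845,.0852]:
    manip.move_l([*x,z],max_speed=.03);rep(z)
    if manip.current_force()[2]<-9: print('pull');break
print(manip.current_time())
E
```

```text
back [ 0.573  -0.0516  0.0783] [3.4 2.3 4.7] [ 0.4  -0.59  0.08]
0.08 [ 0.5729 -0.0516  0.0802] [2.8 2.5 5.4] [ 0.39 -0.59  0.09]
0.0815 [ 0.5729 -0.0515  0.0816] [3.9 2.3 5.8] [ 0.49 -0.66  0.08]
0.083 [ 0.5729 -0.0516  0.0831] [3.7 2.1 4. ] [ 0.49 -0.78  0.05]
0.0838 [ 0.5729 -0.0516  0.0837] [4.4 3.7 3.1] [ 0.53 -0.87  0.09]
0.0845 [ 0.5728 -0.0516  0.0838] [ 8.1  3.3 -3.3] [ 0.38 -1.36  0.01]
0.0852 [ 0.5727 -0.0516  0.0839] [ 11.2   1.4 -11.4] [ 0.36 -1.94  0.07]
pull
17.95
```

The lock holds: it resists at z 0.0838, exactly the expected height. Releasing, backing off, and measuring the lever.

```bash
cat > lev.py <<'E'
from capm import *
def lever(tag,ax=(.5447,.0444)):
    p,d,c=load(tag);W=cloud(d,c);hsv=cv2.cvtColor(p,cv2.COLOR_RGB2HSV).astype(int);H,S=hsv[...,0],hsv[...,1]
    r=np.hypot(W[...,0]-ax[0],W[...,1]-ax[1])
    m=(d>0)&(r<.13)&(r>.035)&(W[...,2]>.072)&(W[...,2]<.09)&(H>21)&(H<36)&(S>120)
    m=cv2.morphologyEx(m.astype(np.uint8),cv2.MORPH_OPEN,np.ones((3,3)))>0
    q=axis(W[m]);v=q[0]-ax;a=np.degrees(np.arctan2(v[1],v[0]))%360
    print('sleeve',m.sum(),q,'z',np.median(W[m][:,2]),'r',np.hypot(*v),'ang',a,'theta',196.3-a);return q,a
E
python3 - <<'E'
from lev import *
x=[.5728,-.0516]
manip.move_l([*x,.0838],max_speed=.03)
manip.set_gripper(0.5)
manip.move_l([*x,.17],max_speed=.15)
manip.move_ptp([.50,.0,.26],down(np.radians(100)))
manip.dwell(.1);grab('wrist','w4');print(manip.current_time(),np.round(manip.current_qpos(),2))
lever('w1');lever('w4')
p,d,c=load('w4');W=cloud(d,c)
hsv=cv2.cvtColor(p,cv2.COLOR_RGB2HSV).astype(int)
m=(d>0)&(np.hypot(W[...,0]-.5728,W[...,1]+.0516)<.04)&(hsv[...,0]>95)&(hsv[...,0]<130)&(hsv[...,1]>110)&(W[...,2]>.1)&(W[...,2]<.12)
print('wing',m.sum(),axis(W[m]),'z',np.median(W[m][:,2]),'expect top',.057+.0515)
E
```

```text
22.9583 [-0.09  0.23  1.74  0.    1.17 -1.84]
sleeve 810 (array([0.46948166, 0.03158852]), [15.352478981018066, 65.7872543334961], np.float32(8.810882)) z 0.07875259038541582 r 0.07630159076488884 ang 189.66607743825367 theta 6.6339225617463455
sleeve 1111 (array([0.46863263, 0.0321652 ]), [15.68368148803711, 66.07733917236328], np.float32(9.321377)) z 0.07885799166807496 r 0.07704502012556676 ang 189.13728673660057 theta 7.162713263399439
wing 540 (array([ 0.57151593, -0.05136154]), [11.318942070007324, 49.857582092285156], np.float32(-53.79304)) z 0.10751193861439737 expect top 0.1085
```

View pics/w4.png

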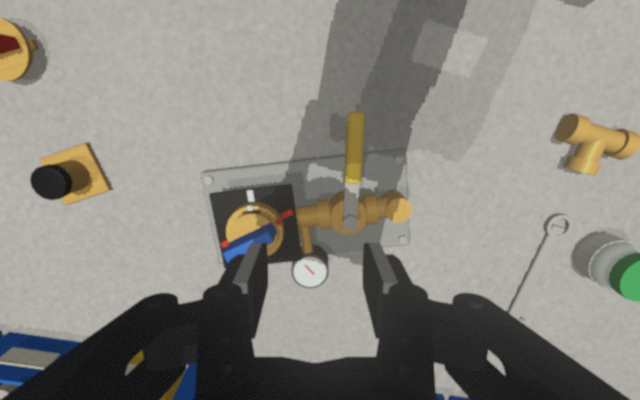

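The picture shows the cap in the port with its wing at (250,240) along the red marks, yaw -53.8° and height as locked. The lever is at (354,145), 7° open, with radius 77 mm as given. Now grip and swing it.

```bash
python3 - <<'E'
from lev import *
A=np.array([.5447,.0444]);a0=189.3
def P(a,z=.061): return [*(A+.077*np.array([np.cos(np.radians(a)),np.sin(np.radians(a))])),z]
Rt=lambda a:down(np.radians(a-90))
manip.move_ptp(P(a0,.13),Rt(a0))
manip.move_l(P(a0),max_speed=.1)
manip.set_gripper(0.0,effort=40);print('grip',manip.current_grip_width()*85,manip.current_grip_force())
for a in list(np.arange(a0-6,109,-6))+[107.3,105.5]:
    manip.move_l(P(a),Rt(a),max_speed=.06)
    f=manip.current_force();t=manip.current_ft_torque()
    if a<125 or np.hypot(*f[:2])>15: print(round(a,1),np.round(manip.current_ee_pos(),4),np.round(f,1),np.round(t,2))
    if np.hypot(*f[:2])>35: print('stop');break
print(manip.current_time(),np.round(manip.current_qpos(),2))
E
```

```text
grip 14.982818726033564 41.93376660346985
123.3 [0.5026 0.1088 0.0616] [-3.7  2.1 11. ] [ 0.39  0.47 -0.2 ]
117.3 [0.5096 0.1129 0.0616] [-2.   3.4 11.1] [ 0.5   0.44 -0.18]
111.3 [0.5169 0.1162 0.0616] [-3.5  3.7 10.8] [ 0.51  0.4  -0.25]
107.3 [0.522  0.118  0.0616] [-2.5  4.6 10.1] [ 0.48  0.42 -0.22]
105.5 [0.5232 0.1184 0.0616] [-7.9  1.  15. ] [0.25 1.26 0.5 ]
28.9417 [ 0.14  0.56  1.81 -0.    0.77 -0.14]
```

```bash
python3 - <<'E'
from lev import *
A=np.array([.5447,.0444])
def P(a,z=.061): return [*(A+.077*np.array([np.cos(np.radians(a)),np.sin(np.radians(a))])),z]
Rt=lambda a:down(np.radians(a-90))
manip.move_l(P(104.5),Rt(104.5),max_speed=.05);print(manip.current_ee_pos(),manip.current_force(),manip.current_ft_torque())
manip.move_l(P(106.2),Rt(106.2),max_speed=.05);print(manip.current_force())
manip.set_gripper(0.5)
manip.move_l(P(106.2,.17),max_speed=.15)
manip.move_ptp([.47,0.03,.30],down(np.radians(100)))
manip.dwell(.1);grab('wrist','w5');print(manip.current_time());lever('w5')
p,d,c=load('w5');W=cloud(d,c)
hsv=cv2.cvtColor(p,cv2.COLOR_RGB2HSV).astype(int)
m=(d>0)&(np.hypot(W[...,0]-.5728,W[...,1]+.0516)<.04)&(hsv[...,0]>95)&(hsv[...,0]<130)&(hsv[...,1]>110)&(W[...,2]>.1)&(W[...,2]<.12)
print('wing',m.sum(),axis(W[m]),'z',np.median(W[m][:,2]))
E
```

```text
[0.52330034 0.1184333  0.06151471] [-14.36870875  -1.83336689  20.83371605] [-0.1949253   2.29042504  0.9200755 ]
[-2.71455645  2.91804545 10.40079017]
32.3
sleeve 773 (array([0.5223858 , 0.11715533]), [15.386962890625, 65.43199157714844], np.float32(-73.33266)) z 0.07875978267785422 r 0.07610034212831174 ang 107.05087431649093 theta 89.24912568350908
wing 527 (array([ 0.57109442, -0.05118058]), [11.781852722167969, 49.39354705810547], np.float32(-52.18797)) z 0.1075159392436632
```

View pics/w5.png

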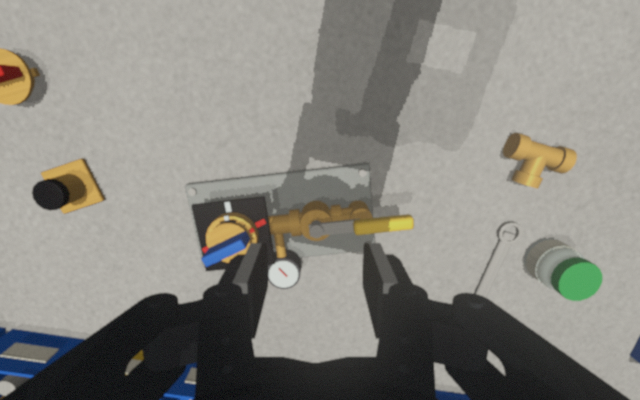

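The picture shows the lever in line with the pipe, sleeve at (385,225) and 89° ± 1° against its stop. The cap is still locked at (228,245), and the gripper is clear of everything.

```bash
python3 -c "
from bench import manip
print(manip.sign_off())"
```

```text
the job is handed in; nothing more can be done
None
```

The cap is locked in the port at the red marks, the valve lever was then swung fully open to its stop, the gripper is clear of everything, and the job was handed in at about 32 s of the 59 s allowed.

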